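# Press the filter capsule onto its vacuum spigot

### The arm

A 6-joint arm with a two-finger parallel gripper is mounted at the origin on a cart in front of the work surface, level with it; the furniture and walls round the work are solid. World frame = base frame: x ahead of the robot, y to its left, z up, the work surface at z = 0. Lengths are in m, angles in rad, forces in N, time in s.
With the tool pointing down it reaches from about 0.4 to 0.925 m from the base axis. Payload 3.4 kg.
Tool frame: the origin (TCP) lies midway between the tips of the shut fingers; the grasp point (between the pads) lies manip.grasp_offset behind it (manip.grasp_offset is the distance from the TCP to the grasp point, in m); z points along the fingers, y is the direction in which the jaws open and shut (so a half turn about z gives the same grasp; the last joint's range is limited). The gripper opens to 85 mm and grips with 20 to 120 N. Pads are 22 mm wide; open, the fingers measure 114 mm over their backs; the gripper's body (76 mm by 85 mm) begins 54 mm behind the grasp point. The pads swing forward as they close: fully open they stand 13 mm farther back than shut.
Start: joints at [-1.411, 0.307, 1.506, -0, 1.328, -0.073], TCP at [0.133, -0.56, 0.231] pointing down, gripper open.
Joint ranges: [-3.12, 3.12], [-1.05, 2.28], [0.14, 2.33], [-1.42, 4.57], [0.1, 2.73], [-2.68, 2.68]. Speed limits (rad/s): [2.57, 2.57, 3.14, 3.14, 3.14, 3.14].

### API

Orientations are given as a unit quaternion [w, x, y, z].
In Python, from station import manip gives the robot as it stands. The module is installed in compiled form; this text tells all that it offers.
- The arm moves only by the tool move_arm, never from a script. Its argument "deltas" is a list of rows, each a list of 5 numbers: the shift along the tool's x, y, z in m, then the turn about the tool's z in rad, then the closure, from -1 (fully open) to 1 (shut). A call has exactly 10 rows; each row is the pose to reach, as a shift and turn from the pose commanded when the call began, along the tool's axes at that moment; what a row does not reach only later rows make up. A row lasts 1/12 s, in which the tool goes at most 41.7 mm and 7.16 degrees, less where a joint would pass 70% of its speed; a pose out of reach is approached as far as the arm can. A call with a gripper value outside its range is refused whole. The fingers move at their own pace and stop on an object; "force" is the grip in N (left out, the last holds). Time passes only in rows, so rows that repeat a pose let the fingers close, or fill a call up. It gives the time, the measured TCP pose, the force and the opening at its end, in the units of the state.
- manip.state(): the state, without advancing time (a new reading comes with each control period).
- manip.camera(name): name is "side" or "top"; returns a dict with "img" (480x640x3 uint8, red, green, blue), "vertical_fov" (degrees; the focal length in pixels is half the picture's height over the tangent of half this angle, whatever the lens; pixels are square), "cx", "cy" (the principal point, pixels), "cam_to_world" (4x4, takes a point from camera to world coordinates). Camera axes: x right, y up, looking along -z (the intrinsics and any distortion apply to the point x, -y, -z); pixel columns grow to the right and rows downward; lengths in m; the calibration is good to about 2 mm. A picture is of the moment at which its call begins. There is no depth.
- manip.hand_in(): hands the job in, once; it reports no verdict.
The state is a dict: "time_s": time; "joints": joint angles; "qvel": joint speeds; "tau": joint torques, N m; "position": TCP position; "tool_rot": TCP orientation; "wrist_force": force on the tool from outside, world axes, zero at the start; "ft_torque": the same for the moment, N m; "finger_gap": finger opening in m.
Only numpy, scipy, OpenCV 4.12 (cv2) and the standard library are available. Lean on these libraries where they do the work, as an engineer would, in place of code of your own. Each camera call takes 0.05 s, during which the arm holds its last target. There are 200 camera calls.

### The job

Take the larger of the two white filter capsules and press it, socket end down, onto the stouter of the two tapered spigots until the rim of its socket meets the stand's shoulder and friction alone holds it there. Then let go; leave the small capsule standing where it is.

Things in the scene. Friction and masses are not known exactly. Their poses are not given: they have to be found in the camera images.
- capsule_center (a point): Larger capsule, round, upright, 90 mm tall, 0.045 kg, standing on its socket; point on its axis, half-way up. Heights over its lower rim: 0-44 mm ribbed tapered socket (outside 40 mm wide at the rim, 33 above; inside 34 at the rim, 25 at 7 mm up, 44 deep); 44-49 grey collar, 54 mm wide, a ledge fingertips can push on; 49-90 plain white housing 40 mm wide, to grip; flat top.
- small_capsule_center (a point): Smaller capsule of the same pattern, not to be used: 78 mm tall, housing 26 mm and collar 38 mm wide, standing on the bench. Point on its axis, half-way up (39 mm above its lower rim).
- stout_stand_shoulder (a point): Centre of the shoulder at the stout spigot's foot, 26 mm above the bench. Fixed base 90 mm wide. Steel spigot, upright: 26 mm wide at the foot, 24 at 30 mm up, then a pointed nose to 41 mm up. Set on lightly, the capsule's rim stops 5 to 7 mm above the shoulder; a push growing to about 15-20 N brings it down. The other stand (spigot 16 mm at the foot) may be left or right of it.
- panel_foot (a point): Nearest lower corner, on the bench, of the tall fixed side panel of the hood: an upright wall 18 mm thick and up to 0.57 m high that runs from here straight away from the robot, to the right of the work. All the work lies to its left; keep the arm and gripper clear of it, passing in front of this corner or well above.
Things that resemble listed ones, but are neither listed nor needed, are in the scene too. Leave any yellow look-alike of the part that bears capsule_center alone.

How it is judged:
At the end, for the whole second after the job is handed in: The larger capsule sits upright (within 10 degrees, centres within 10 mm) and at rest on the stouter spigot, the rim of its socket within 3 mm of the shoulder; the small capsule stands upright within 30 mm of where it was (z of capsule_center in the frame of stout_stand_shoulder between 0.04 and 0.048 m and horizontal distance between capsule_center and stout_stand_shoulder below 0.01 m and angle between each of capsule_center, small_capsule_center's own z axis and vertical below 0.17 rad and linear speed of capsule below 0.02 m/s and distance of small_capsule_center from where it was at the start of the episode below 0.03 m); the robot touches nothing.
It fails at once if the small capsule is knocked over or moved more than 50 mm (angle between small_capsule_center's own z axis and vertical above 0.7 rad or distance of small_capsule_center from where it was at the start of the episode above 0.05 m).
It also fails if it takes over 45 s, if anything falls off the work surface, if the arm or the gripper's body presses on something with over 40 N, if the wrist force passes 120 N, or if a joint passes its speed limit or range.

## Working session

There is one attempt and no reset: what is moved stays moved. The work goes in short steps, Python scripts to look and compute and a tool call to move; the robot and the scene stay as the last step left them, time stands still between calls to the robot, and variables do not carry over. Pictures are saved under pics/ and viewed, about 8 in all and at most 12, crops included, and the job is handed in when it is done.

Besides the shell and the picture viewer there is one more tool, called after "Request:" as name([rows], argument=value, ...), one row to a line, values as JSON. move_arm: Moves the arm, as the interface text tells. Its arguments: {"type":"object","properties":{"deltas":{"type":"array","items":{"type":"array","items":{"type":"number"}}},"force":{"type":"number"}},"required":["deltas"]}

```bash
mkdir -p pics; python3 - <<'E'
from station import manip
import cv2,numpy as np
s=manip.state();print(s, manip.grasp_offset)
for n in("side","top"):
    c=manip.camera(n);cv2.imwrite(f"pics/{n}0.png",c["img"][:,:,::-1])
    print(n,[ (k,np.round(v,4).tolist()) for k,v in c.items() if k!="img"])
E
```

```text
{'time_s': 0.0, 'joints': array([-1.41148710e+00,  3.07576478e-01,  1.50767811e+00, -4.69095607e-06,
        1.32840186e+00, -7.34814670e-02]), 'qvel': array([-0.00038007, -0.00044716,  0.00079597,  0.00176007, -0.0003153 ,
        0.00088943]), 'tau': array([-1.40086955e-03, -4.57555497e+01, -2.51916915e+01, -2.98233599e-04,
        1.33392925e-02,  1.52224499e-05]), 'position': array([ 0.13252218, -0.55879896,  0.23037727]), 'tool_rot': array([-1.03085049e-03,  9.93233111e-01,  1.16133207e-01, -4.65433970e-05]), 'wrist_force': array([ 0.60783612, -0.30215547,  0.93396932]), 'ft_torque': array([ 0.00602484, -0.01695247, -0.05735916]), 'finger_gap': 0.08519020293732242} 0.0187
side [('vertical_fov', 55.6949), ('cx', 318.8485), ('cy', 238.5232), ('cam_to_world', [[-0.7755, 0.3777, -0.5059, 0.146], [-0.6313, -0.4718, 0.6156, 0.6088], [-0.0062, 0.7967, 0.6043, 0.5637], [0.0, 0.0, 0.0, 1.0]])]
top [('vertical_fov', 50.0743), ('cx', 315.279), ('cy', 230.5745), ('cam_to_world', [[-0.0204, 0.9915, -0.1282, 0.4579], [-0.9996, -0.0225, -0.0149, 0.0842], [-0.0176, 0.1279, 0.9916, 0.8916], [0.0, 0.0, 0.0, 1.0]])]
```

View pics/side0.png

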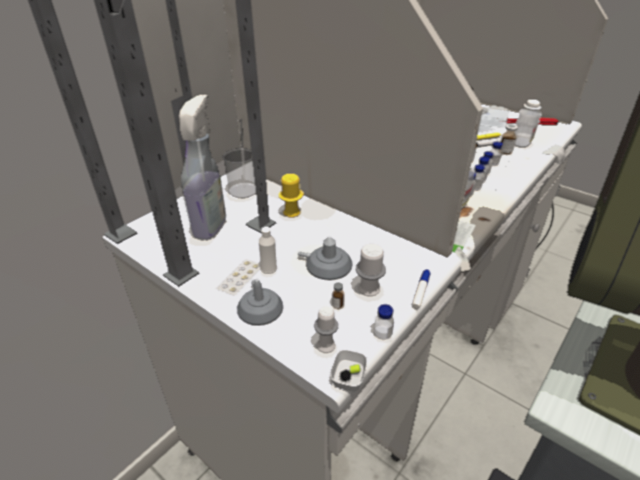

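View pics/top0.png

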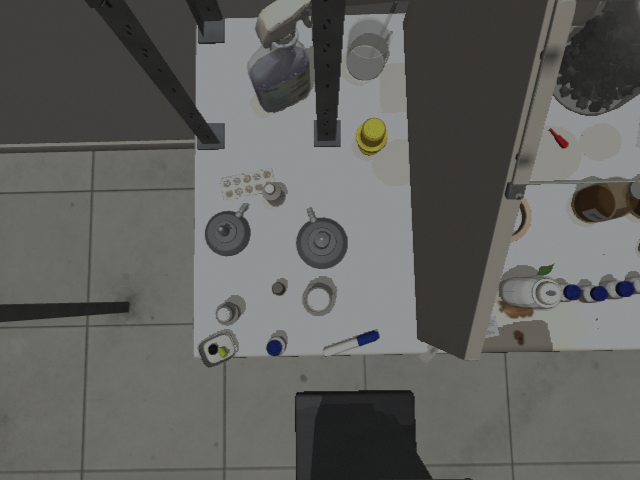

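Candidates for the large capsule are the white one at top (319,297) / side (371,262), the small white one at top (227,313) / side (325,325), a pale bottle at top (271,190) and the yellow look-alike at top (372,135). I choose (319,297). The stands are at top (228,232) and (322,242). I'll check both choices in one crop.

```bash
cat > h.py <<'E'
import numpy as np,cv2
from station import manip
def ray(c,u,v):
    f=240/np.tan(np.radians(c["vertical_fov"])/2);T=c["cam_to_world"]
    return T[:3,3],T[:3,:3]@np.array([(u-c["cx"])/f,-(v-c["cy"])/f,-1])
def atz(c,u,v,z):
    o,d=ray(c,u,v);return o+d*(z-o[2])/d[2]
def proj(c,p):
    f=240/np.tan(np.radians(c["vertical_fov"])/2);T=c["cam_to_world"]
    q=T[:3,:3].T@(np.asarray(p)-T[:3,3]);return np.round([c["cx"]-f*q[0]/q[2],c["cy"]+f*q[1]/q[2]],1)
E
python3 - <<'E'
from h import *
t=manip.camera("top");s=manip.camera("side")
a=cv2.resize(t["img"][190:370,190:450],None,fx=3,fy=3,interpolation=2)[:,:780]
b=cv2.resize(s["img"][220:370,220:440],None,fx=3.5,fy=3.5,interpolation=2)
cv2.imwrite("pics/ct.png",a[:,:,::-1]);cv2.imwrite("pics/cs.png",b[:,:,::-1])
for n,uv,z in [("big top",(319,297),.09),("small top",(227,313),.078),("standR tip",(322,239),.067),("standL tip",(225,230),.067),("panelfoot",(418,335),0)]:
    p=atz(t,*uv,z);print(n,p.round(4),"side px",proj(s,p))
print(atz(s,450,248,0))
E
```

```text
big top [0.4578 0.0925 0.09  ] side px [370.8 248.1]
small top [0.4358 0.2375 0.078 ] side px [327.4 308.1]
standR tip [0.5505 0.0859 0.067 ] side px [329.5 236.5]
standL tip [0.5687 0.2431 0.067 ] side px [261.1 277.6]
panelfoot [ 0.3903 -0.0734  0.    ] side px [444.6 256.5]
[ 0.39411573 -0.10447399  0.        ]
```

View pics/ct.png

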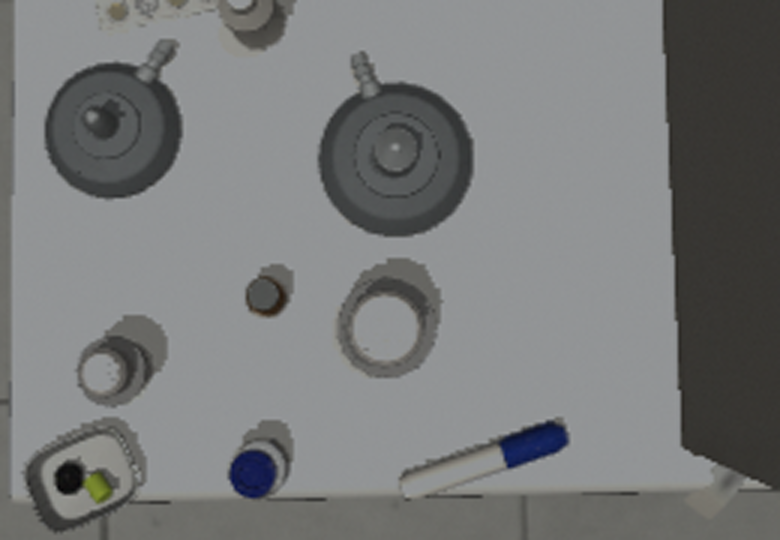

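View pics/cs.png

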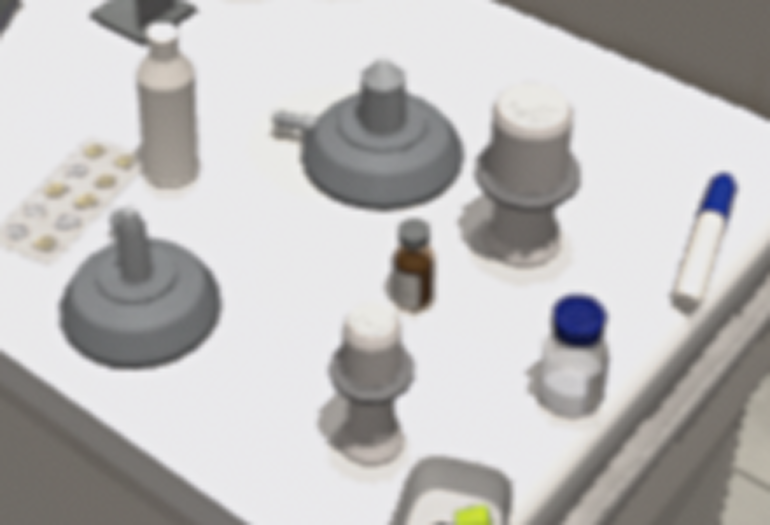

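The crops confirm the choice. The large capsule is at top (319,299) / side (373,251), and its housing is clearly wider than the small one's. The right stand, with its tip at top (322,239) / side (329,238), is the stouter. Next I triangulate both points.

```bash
python3 - <<'E'
from h import *
t=manip.camera("top");s=manip.camera("side")
def tri(a,b):
    A=np.zeros((3,3));y=np.zeros(3)
    for c,uv in((t,a),(s,b)):
        o,d=ray(c,*uv);d/=np.linalg.norm(d);M=np.eye(3)-np.outer(d,d);A+=M;y+=M@o
    p=np.linalg.solve(A,y);return p.round(4),proj(t,p),proj(s,p)
print("big",tri((319,299.3),(372.9,250.9)))
print("tip",tri((322,239.3),(329.4,238)))
print("big z.09",atz(t,319,299.3,.09),atz(s,372.9,250.9,.09))
print("shoulder",atz(t,322.3,241.7,.026),atz(t,322,239.3,.067),atz(s,329.4,238,.067),"sh side",atz(s,220+383/3.5,220+124/3.5,.026))
print("brown", atz(t,190+265/3,190+297/3,.04), "small",atz(t,190+103/3,190+372/3,.078))
print("bluebottle",atz(t,190+255/3,190+472/3,.05),"pen",atz(t,367,337,.015))
st=manip.state()
from scipy.spatial.transform import Rotation as R
q=st["tool_rot"];print(R.from_quat(q,scalar_first=True).as_matrix().round(3))
E
```

```text
big (array([0.4538, 0.0924, 0.086 ]), array([319.2, 299.6]), array([372.6, 250.9]))
tip (array([0.5505, 0.086 , 0.0635]), array([322. , 239.2]), array([329.5, 238. ]))
big z.09 [0.45423743 0.09260382 0.09      ] [0.45080803 0.09651945 0.09      ]
shoulder [0.55051231 0.08562562 0.026     ] [0.55002978 0.08595417 0.067     ] [0.54784273 0.08969917 0.067     ] sh side [0.54771827 0.08925025 0.026     ]
brown [0.47220968 0.15983211 0.04      ] small [0.43434852 0.24171596 0.078     ]
bluebottle [0.37900531 0.16535063 0.05      ] pen [0.3897707 0.0144469 0.015    ]
[[ 0.973  0.231 -0.   ]
 [ 0.231 -0.973  0.001]
 [ 0.    -0.001 -1.   ]]
```

```bash
python3 - <<'E'
from h import *
t=manip.camera("top");s=manip.camera("side")
print("foot",atz(t,418,337,0),atz(s,450,248,0))
# top edge: assume panel near face y=y0; intersect rays with plane y
def aty(c,u,v,y):
    o,d=ray(c,u,v);return (o+d*(y-o[1])/d[1]).round(3)
for y in(-.075,-.09,-.105):
    print(y,"top cam",aty(t,465,358,y),aty(t,508,190,y),aty(t,553,0,y),"side",aty(s,472,105,y),aty(s,410,0,y))
E
cd pics; python3 -c "
import cv2
a=cv2.imread('side0.png')[0:300,380:520];b=cv2.imread('top0.png')[150:450,290:600]
import numpy as np
cv2.imwrite('pan.png',cv2.resize(np.hstack([a,b]),None,fx=1.75,fy=1.75,interpolation=2))"
```

```text
foot [ 0.3869558  -0.07321804  0.        ] [ 0.39411573 -0.10447399  0.        ]
-0.075 top cam [ 0.385 -0.075  0.287] [ 0.545 -0.075  0.457] [ 0.654 -0.075  0.564] side [ 0.397 -0.075  0.3  ] [ 0.525 -0.075  0.434]
-0.09 top cam [ 0.378 -0.09   0.23 ] [ 0.554 -0.09   0.416] [ 0.672 -0.09   0.533] side [ 0.403 -0.09   0.295] [ 0.533 -0.09   0.432]
-0.105 top cam [ 0.372 -0.105  0.173] [ 0.562 -0.105  0.375] [ 0.691 -0.105  0.502] side [ 0.408 -0.105  0.289] [ 0.542 -0.105  0.429]
```

View pics/pan.png

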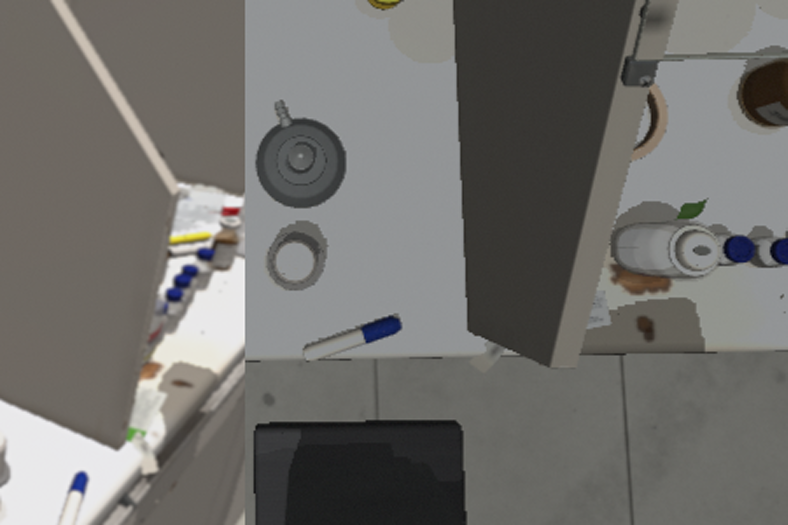

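The panel foot is near (0.39,-0.075). Its front edge is about 0.29 m high and rises at roughly 45° away from the robot. I'll go up and retract first, then swing over it at small radius.

Request:
move_arm([
  [0,0,-0.03,0,-1],
  [0,0,-0.06,0,-1],
  [0,-0.02,-0.09,0,-1],
  [0,-0.04,-0.12,0,-1],
  [0,-0.06,-0.15,0,-1],
  [0,-0.08,-0.18,0,-1],
  [0,-0.1,-0.21,0,-1],
  [0,-0.12,-0.24,0,-1],
  [0,-0.14,-0.26,0,-1],
  [0,-0.14,-0.26,0,-1],
], force=80)

```text
time_s: 1.23
position: [0.1, -0.4214, 0.4975]
tool_rot: [0.005, 0.993, 0.116, 0.0]
wrist_force: [-0.4, 0.2, 0.5]
finger_gap: 0.0856
```

Request:
move_arm([
  [0.039,-0.002,0,-0.09,-1],
  [0.078,-0.007,0,-0.18,-1],
  [0.115,-0.016,0,-0.27,-1],
  [0.153,-0.028,0,-0.36,-1],
  [0.188,-0.043,0,-0.45,-1],
  [0.223,-0.062,0,-0.54,-1],
  [0.255,-0.083,0,-0.63,-1],
  [0.286,-0.107,0,-0.72,-1],
  [0.314,-0.134,0,-0.81,-1],
  [0.339,-0.164,0,-0.9,-1],
])

```text
time_s: 2.07
position: [0.394, -0.1842, 0.4898]
tool_rot: [-0.001, 0.843, 0.538, -0.0]
wrist_force: [0.4, -0.4, -0.2]
finger_gap: 0.0851
```

Request:
move_arm([
  [0.039,-0.002,0,-0.09,-1],
  [0.078,-0.007,0,-0.18,-1],
  [0.115,-0.016,0,-0.27,-1],
  [0.153,-0.028,0,-0.36,-1],
  [0.188,-0.043,0,-0.45,-1],
  [0.223,-0.062,0,-0.54,-1],
  [0.255,-0.083,0,-0.63,-1],
  [0.259,-0.086,0,-0.64,-1],
  [0.259,-0.086,0,-0.64,-1],
  [0.259,-0.086,0,-0.64,-1],
])

```text
time_s: 2.9
position: [0.4245, 0.0854, 0.4906]
tool_rot: [-0.0, 0.632, 0.775, -0.001]
wrist_force: [-0.2, -0.7, -0.7]
finger_gap: 0.0852
```

```bash
cat >> h.py <<'E'
from scipy.spatial.transform import Rotation as R
def rel(target):
    s=manip.state();M=R.from_quat(s["tool_rot"],scalar_first=True).as_matrix()
    print("pos",s["position"].round(4),"yaw",np.degrees(np.arctan2(M[1,0],M[0,0])).round(1),"delta",(M.T@(np.asarray(target)-s["position"])).round(4),"F",s["wrist_force"].round(1),"gap",round(s["finger_gap"],4),"j",s["joints"].round(2),"t",s["time_s"])
E
python3 -c "
from h import *
rel([.453,.094,.13])"
```

```text
pos [0.4245 0.0854 0.4906] yaw 101.6 delta [0.0029 0.03   0.3606] F [-0.2 -0.7 -0.7] gap 0.0852 j [ 0.1   0.    1.26 -0.    1.88 -0.1 ] t 2.9
```

Request:
move_arm([
  [0.003,0.01,0.04,0,-1],
  [0.003,0.02,0.08,0,-1],
  [0.003,0.03,0.12,0,-1],
  [0.003,0.03,0.16,0,-1],
  [0.003,0.03,0.2,0,-1],
  [0.003,0.03,0.24,0,-1],
  [0.003,0.03,0.28,0,-1],
  [0.003,0.03,0.32,0,-1],
  [0.003,0.03,0.34,0,-1],
  [0.003,0.03,0.35,0,-1],
])

```text
time_s: 3.73
position: [0.4506, 0.0918, 0.1375]
tool_rot: [-0.002, 0.634, 0.773, -0.003]
wrist_force: [-0.4, 0.4, 1.5]
finger_gap: 0.0857
```

```bash
python3 - <<'E'
from h import *
rel([.453,.094,.055])
t=manip.camera("top");s=manip.camera("side")
a=t["img"][200:360,240:400];b=s["img"][170:330,280:440]
cv2.imwrite("pics/c1.png",cv2.resize(np.hstack([a,b]),None,fx=2.5,fy=2.5,interpolation=2)[:,:,::-1])
E
```

```text
pos [0.4506 0.0918 0.1375] yaw 101.3 delta [0.0017 0.0034 0.0824] F [-0.4  0.4  1.5] gap 0.0857 j [ 0.11  0.25  1.86 -0.    1.03 -0.09] t 3.7333
```

View pics/c1.png

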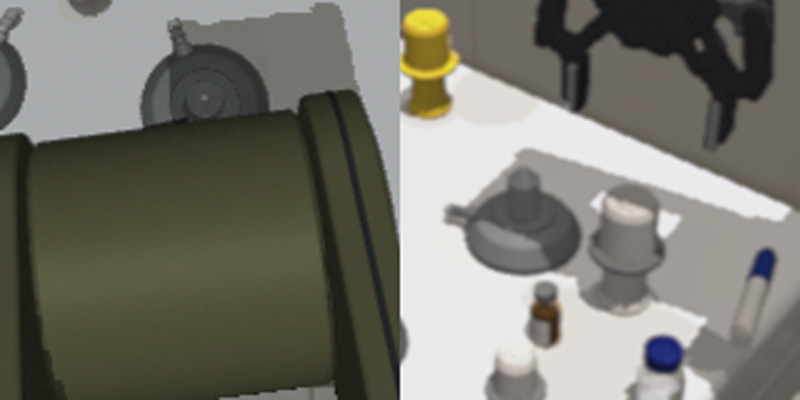

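Request:
move_arm([
  [0.001,0.002,0.015,0,-1],
  [0.001,0.002,0.03,0,-1],
  [0.001,0.002,0.045,0,-1],
  [0.001,0.002,0.06,0,-1],
  [0.001,0.002,0.07,0,-1],
  [0.001,0.002,0.08,0,-1],
  [0.001,0.002,0.085,0,-1],
  [0.001,0.002,0.085,0,-1],
  [0.001,0.002,0.085,0,-1],
  [0.001,0.002,0.085,0,-1],
])

```text
time_s: 4.67
position: [0.4559, 0.0956, 0.0571]
tool_rot: [0.001, 0.633, 0.775, 0.001]
wrist_force: [0.7, -0.8, -0.1]
finger_gap: 0.0851
```

```bash
python3 - <<'E'
from h import *
rel([.453,.094,.053])
s=manip.camera("side");print(proj(s,[.4506,.0918,.15]),"seen 376.8 221.6")
b=s["img"][190:330,290:450]
cv2.imwrite("pics/c2.png",cv2.resize(b,None,fx=4,fy=4,interpolation=2)[:,:,::-1])
E
```

```text
pos [0.4559 0.0956 0.0571] yaw 101.5 delta [-0.001  -0.0031  0.0041] F [ 0.7 -0.8 -0.1] gap 0.0851 j [ 0.12  0.37  1.96 -0.    0.81 -0.09] t 4.6667
[377.1 220.1] seen 376.8 221.6
```

View pics/c2.png

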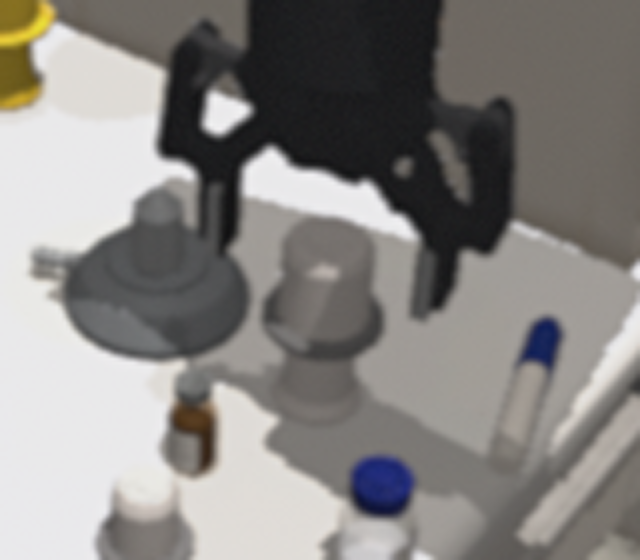

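Request:
move_arm([
  [-0.001,-0.001,0.002,0,-1],
  [-0.002,-0.002,0.004,0,-0.8],
  [-0.002,-0.002,0.004,0,-0.4],
  [-0.002,-0.002,0.004,0,0],
  [-0.002,-0.002,0.004,0,0.5],
  [-0.002,-0.002,0.004,0,1],
  [-0.002,-0.002,0.004,0,1],
  [-0.002,-0.002,0.004,0,1],
  [-0.002,-0.002,0.004,0,1],
  [-0.002,-0.002,0.004,0,1],
], force=80)

```text
time_s: 5.55
position: [0.4535, 0.0936, 0.0526]
tool_rot: [0.0, 0.632, 0.775, 0.0]
wrist_force: [-0.7, -0.9, 5.2]
finger_gap: 0.0381
```

```bash
python3 - <<'E'
from h import *
rel([.4542,.0926,.053])
E
```

```text
pos [0.4535 0.0936 0.0526] yaw 101.6 delta [-0.0011  0.0005 -0.0004] F [-0.7 -0.9  5.2] gap 0.0381 j [ 0.11  0.38  1.97  0.    0.8  -0.09] t 5.55
```

Request:
move_arm([
  [0,0,-0.005,0,1],
  [0,0,-0.015,0,1],
  [0,0,-0.03,0,1],
  [0,0,-0.05,0,1],
  [0,0,-0.07,0,1],
  [0,0,-0.09,0,1],
  [0,0,-0.1,0,1],
  [0,0,-0.1,0,1],
  [0,0,-0.1,0,1],
  [0,0,-0.1,0,1],
])

```text
time_s: 6.38
position: [0.4525, 0.0934, 0.1515]
tool_rot: [-0.001, 0.632, 0.775, -0.001]
wrist_force: [0.6, 0.5, -0.5]
finger_gap: 0.038
```

```bash
python3 - <<'E'
from h import *
rel([.5503,.0858,.1526])
s=manip.camera("side")
b=s["img"][140:300,280:440]
cv2.imwrite("pics/c3.png",cv2.resize(b,None,fx=3.7,fy=3.7,interpolation=2)[:,:,::-1])
E
```

```text
pos [0.4525 0.0934 0.1515] yaw 101.6 delta [-0.0271  0.0943 -0.0012] F [ 0.6  0.5 -0.5] gap 0.038 j [ 0.11  0.23  1.85  0.    1.06 -0.09] t 6.3833
```

View pics/c3.png

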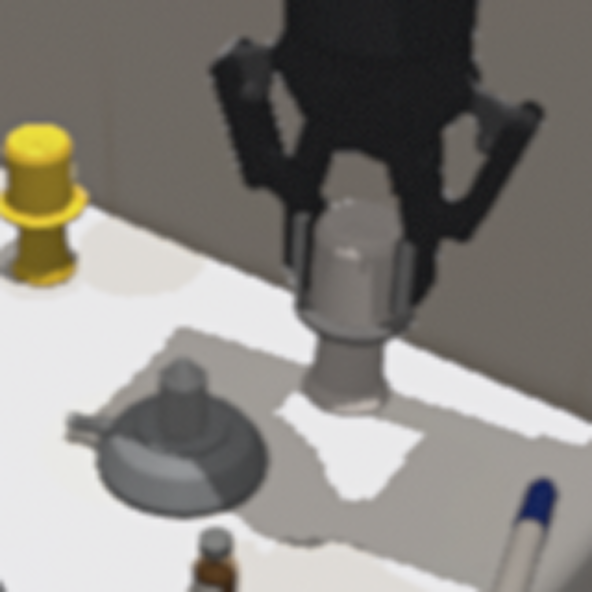

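Request:
move_arm([
  [-0.005,0.02,0,0,1],
  [-0.011,0.04,0,0,1],
  [-0.017,0.06,0,0,1],
  [-0.022,0.08,0,0,1],
  [-0.025,0.09,0,0,1],
  [-0.026,0.094,0,0,1],
  [-0.026,0.094,0,0,1],
  [-0.026,0.094,0.01,0,1],
  [-0.026,0.094,0.02,0,1],
  [-0.026,0.094,0.02,0,1],
])

```text
time_s: 7.27
position: [0.5473, 0.0868, 0.1296]
tool_rot: [-0.002, 0.632, 0.775, -0.002]
wrist_force: [-0.6, 0.0, -1.3]
finger_gap: 0.038
```

```bash
python3 - <<'E'
from h import *
rel([.5501,.0869,.13])
s=manip.camera("side")
b=s["img"][150:300,260:420]
cv2.imwrite("pics/c4.png",cv2.resize(b,None,fx=4,fy=4,interpolation=2)[:,:,::-1])
st=np.array([.5503,.0858,0])
for z in(.026,.067,.08,.17):print(z,(proj(s,st+[0,0,z])-[260,150])*4)
E
```

```text
pos [0.5473 0.0868 0.1296] yaw 101.6 delta [-0.0005  0.0028 -0.0004] F [-0.6  0.  -1.3] gap 0.038 j [ 0.08  0.38  1.68  0.    1.09 -0.12] t 7.2667
0.026 [278. 416.]
0.067 [278.8 346. ]
0.08 [278.8 322.8]
0.17 [280.8 150. ]
```

View pics/c4.png

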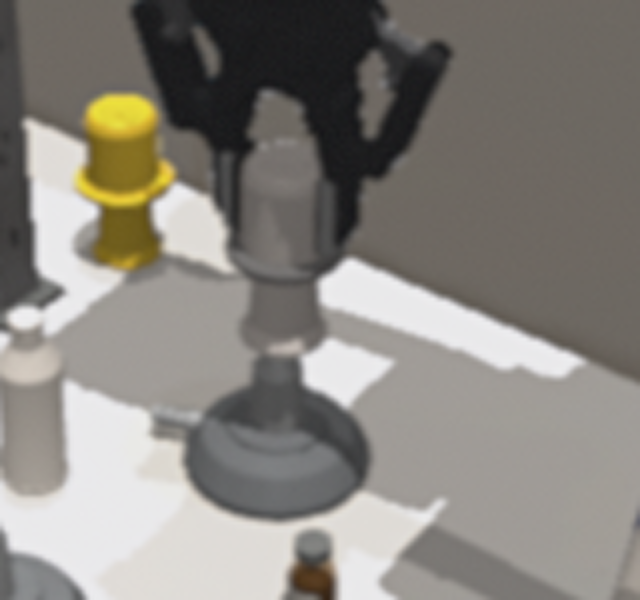

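Request:
move_arm([
  [0,0.002,0,0,1],
  [0,0.002,0,0,1],
  [0,0.002,0.005,0,1],
  [0,0.002,0.01,0,1],
  [0,0.002,0.015,0,1],
  [0,0.002,0.02,0,1],
  [0,0.002,0.025,0,1],
  [0,0.002,0.03,0,1],
  [0,0.002,0.035,0,1],
  [0,0.002,0.035,0,1],
])

```text
time_s: 8.15
position: [0.551, 0.087, 0.0959]
tool_rot: [-0.001, 0.632, 0.775, -0.001]
wrist_force: [-1.4, -1.1, -2.0]
finger_gap: 0.038
```

```bash
python3 - <<'E'
from h import *
rel([.5501,.0869,.0786])
E
```

```text
pos [0.551  0.087  0.0959] yaw 101.6 delta [ 0.0001 -0.0009  0.0173] F [-1.4 -1.1 -2. ] gap 0.038 j [ 0.08  0.42  1.71 -0.    1.01 -0.12] t 8.15
```

No lateral load. Next I continue down slowly, watching the force.

Request:
move_arm([
  [0,0,0.001,0,1],
  [0,0,0.002,0,1],
  [0,0,0.004,0,1],
  [0,0,0.006,0,1],
  [0,0,0.008,0,1],
  [0,0,0.009,0,1],
  [0,0,0.01,0,1],
  [0,0,0.011,0,1],
  [0,0,0.012,0,1],
  [0,0,0.012,0,1],
], force=100)

```text
time_s: 8.98
position: [0.5509, 0.0868, 0.0855]
tool_rot: [-0.001, 0.632, 0.775, -0.001]
wrist_force: [-5.1, -2.1, 5.4]
finger_gap: 0.038
```

Request:
move_arm([
  [0,-0.001,0.001,0,1],
  [0,-0.001,0.002,0,1],
  [0,-0.001,0.003,0,1],
  [0,-0.001,0.004,0,1],
  [0,-0.001,0.005,0,1],
  [0,-0.001,0.006,0,1],
  [0,-0.001,0.006,0,1],
  [0,-0.001,0.006,0,1],
  [0,-0.001,0.006,0,1],
  [0,-0.001,0.006,0,1],
])

```text
time_s: 9.82
position: [0.5508, 0.0868, 0.081]
tool_rot: [-0.0, 0.632, 0.775, -0.0]
wrist_force: [-7.6, -2.3, 13.6]
finger_gap: 0.0376
```

```bash
python3 - <<'E'
from h import *
rel([.5501,.0869,.0786])
E
```

```text
pos [0.5508 0.0868 0.081 ] yaw 101.6 delta [ 0.0003 -0.0007  0.0024] F [-7.6 -2.3 13.6] gap 0.0376 j [ 0.08  0.44  1.73 -0.    0.97 -0.12] t 9.8167
```

Request:
move_arm([
  [0,-0.001,0.001,0,1],
  [0,-0.0015,0.001,0,1],
  [0,-0.0015,0.002,0,1],
  [0,-0.0015,0.002,0,1],
  [0,-0.0015,0.003,0,1],
  [0,-0.0015,0.003,0,1],
  [0,-0.0015,0.004,0,1],
  [0,-0.0015,0.004,0,1],
  [0,-0.0015,0.004,0,1],
  [0,-0.0015,0.004,0,1],
])

```text
time_s: 10.65
position: [0.5508, 0.0867, 0.0789]
tool_rot: [0.001, 0.632, 0.775, 0.001]
wrist_force: [-8.3, -1.5, 24.3]
finger_gap: 0.0377
```

```bash
python3 - <<'E'
from h import *
rel([.5501,.0869,.0786])
s=manip.camera("side")
b=s["img"][180:300,260:400]
cv2.imwrite("pics/c5.png",cv2.resize(b,None,fx=5,fy=5,interpolation=2)[:,:,::-1])
st=np.array([.5503,.0858,0])
for z in(.026,.07,.116):print(z,(proj(s,st+[0,0,z])-[260,180])*5)
E
```

```text
pos [0.5508 0.0867 0.0789] yaw 101.6 delta [ 0.0003 -0.0006  0.0003] F [-8.3 -1.5 24.3] gap 0.0377 j [ 0.08  0.44  1.74 -0.    0.96 -0.12] t 10.65
0.026 [347.5 370. ]
0.07 [348.5 276. ]
0.116 [349.5 171. ]
```

View pics/c5.png

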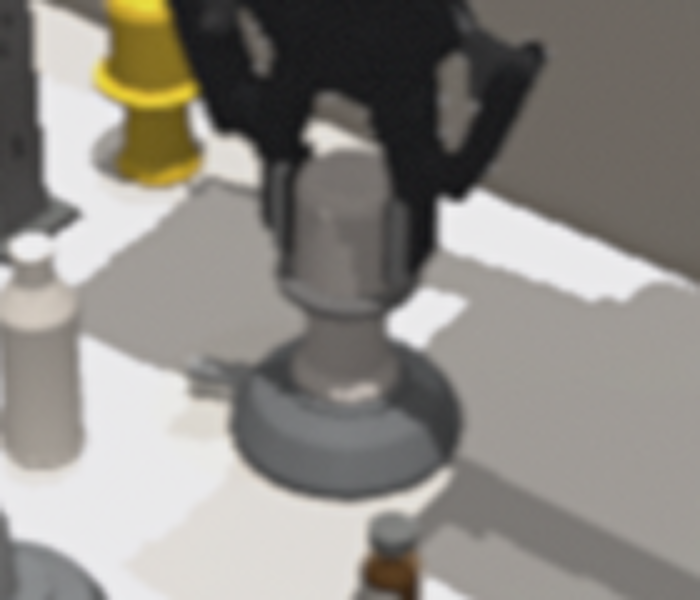

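Request:
move_arm([
  [0,-0.001,0.001,0,1],
  [0,-0.001,0.001,0,1],
  [0,-0.001,0.002,0,1],
  [0,-0.001,0.002,0,1],
  [0,-0.001,0.003,0,1],
  [0,-0.001,0.003,0,1],
  [0,-0.001,0.003,0,1],
  [0,-0.001,0.003,0,1],
  [0,-0.001,0.003,0,1],
  [0,-0.001,0.003,0,1],
])

```text
time_s: 11.53
position: [0.5508, 0.0867, 0.0785]
tool_rot: [0.002, 0.632, 0.775, 0.002]
wrist_force: [-10.8, -2.1, 42.0]
finger_gap: 0.0378
```

Force rose to 42 N with only 0.4 mm of travel, so it has bottomed out. I'll unload, open, and back away straight up.

Request:
move_arm([
  [0,0,-0.002,0,1],
  [0,0,-0.004,0,1],
  [0,0,-0.006,0,1],
  [0,0,-0.006,0,1],
  [0,0,-0.006,0,0.5],
  [0,0,-0.006,0,0],
  [0,0,-0.006,0,-0.5],
  [0,0,-0.006,0,-1],
  [0,0,-0.006,0,-1],
  [0,0,-0.006,0,-1],
], force=20)

```text
time_s: 12.37
position: [0.549, 0.0867, 0.0781]
tool_rot: [-0.0, 0.632, 0.775, -0.0]
wrist_force: [0.4, 0.1, -0.9]
finger_gap: 0.0853
```

Request:
move_arm([
  [0,0,0,0,-1],
  [0,0,0,0,-1],
  [0,0,-0.01,0,-1],
  [0,0,-0.03,0,-1],
  [0,0,-0.06,0,-1],
  [0,0,-0.09,0,-1],
  [0,0,-0.12,0,-1],
  [0,0,-0.15,0,-1],
  [0,0,-0.15,0,-1],
  [0,0,-0.15,0,-1],
])

```text
time_s: 13.2
position: [0.5507, 0.0867, 0.2315]
tool_rot: [0.002, 0.632, 0.775, 0.002]
wrist_force: [-0.5, -0.3, -0.6]
finger_gap: 0.0848
```

```bash
python3 - <<'E'
from h import *
rel([.5501,.0869,.0786])
s=manip.camera("side")
b=s["img"][180:360,240:400]
cv2.imwrite("pics/c6.png",cv2.resize(b,None,fx=3.3,fy=3.3,interpolation=2)[:,:,::-1])
st=np.array([.5503,.0858,0])
for z in(.026,.07,.116):print(z,(proj(s,st+[0,0,z])-[240,180])*3.3)
E
```

```text
pos [0.5507 0.0867 0.2315] yaw 101.6 delta [ 0.0004 -0.0015  0.1529] F [-0.5 -0.3 -0.6] gap 0.0848 j [ 0.08  0.28  1.55 -0.    1.31 -0.12] t 13.2
0.026 [295.35 244.2 ]
0.07 [296.01 182.16]
0.116 [296.67 112.86]
```

View pics/c6.png

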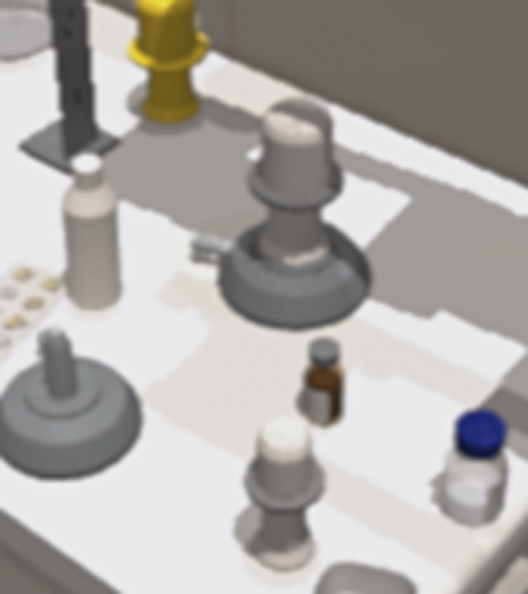

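The capsule stands upright on the stout spigot. Its top centre is at crop (297,118), against (297,113) predicted plus the known side-camera bias of about 5 px. The small capsule is still standing at crop (285,490), and the gripper is clear.

```bash
python3 -c "
from station import manip
print(manip.hand_in())"
```

```text
the job is handed in; nothing more can be done
None
```

I gripped the larger capsule by its housing, carried it over to the right-hand (stouter) stand, pressed it down onto the spigot and released it. I handed the job in at about 13.3 s; the hand-in reports no verdict.

- **Seating:** The last push rose from 24 to 42 N with only 0.4 mm of further travel, so the rim is on the shoulder. The tool ended 0.0259 m above its height at the grasp, against an expected 0.026 m.
- **After release:** The final side view shows the large capsule upright and in line with the spigot, and the gripper well clear of everything. The small capsule is standing, apparently where it was; I did not measure it again.
- **What disagreed:**
  - The side camera read about 3–4 mm low in height against the top camera, so I used the top camera's x and y.
  - A sideways force of 5–11 N appeared during the press. My small shifts along the jaws did not reduce it, and it vanished on release.
  - The finger gap read 38 mm on the 40 mm housing.
- **Force limit:** The 42 N was the wrist-force reading while pressing through the fingers, under the 120 N wrist limit. It is just over the 40 N limit, which covers only the arm and the gripper's body; in the pictures these touched nothing.

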